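Slide the bearing carrier home and start the test

TASK

On the bearing tester, push the carrier board gently with the fingertips along its rails towards the spindle head, until you feel it drop into its locating notches and sit flat. Do not lift or tip the board, and do not touch the bearing standing on it. Only once the board is down in place, press the start button fully in and let go; leave the spare bearing, the screwdriver and the oil bottle where they are.

Things in the scene. Friction and masses are not known exactly. Their poses are not given: they have to be found in the camera images.
- bed: Fixed cream slide bed of the bearing tester, 530 x 150 mm, its place and angle vary. Origin: on the table, right below the carrier's home centre. x = direction of travel, from the open tail (x = -270 mm) to the spindle head; z up. Steel rail tops at z = 38 mm; guide strips along both sides (y = +-57.5 to +-65.5 mm) rise to z = 46 mm; rails and strips span x = -270 to +88 mm.
- bed_home (a point): Where the carrier's origin must come to lie, 30 mm above the bed's origin: the middle of four rail notches, each 20 mm long, 8 mm deep and square-ended, centred 50 mm before (outer lanes) and 50 mm beyond (inner lanes) this point. The four keys drop within about 3 mm either way of here, mostly together; if one end drops first, a slight push brings the other down; pushing on then meets a hard stop.
- bed_nose (a point): Tip of the 23 mm thick spindle nose, 80 mm beyond the bed's origin and 90 mm above it. It points back at the bearing from the fixed head, a cream block 140 mm wide and 155 mm high that fills x = 110 to 250 mm of the bed.
- carrier: Loose aluminium board on the rails, 1.5 mm play to each guide strip, with the bearing 0.5 to 0.9 kg; sliding it takes about 2 to 10 N. Slab 130 (x, same way as the bed's x) x 112 x 20 mm on four keys 10 mm high. Origin: centre, at the underside of the keys; 38 mm above the bed's origin on the rails, 30 mm when dropped in. Starts 75 to 155 mm short of home.
- carrier_back (a point): Centre of the board's flat back end face, the one to push: 65 mm behind the carrier's centre, 20 mm above its origin; the face is 112 mm wide and 20 mm high (48 to 68 mm above the table on the rails, 40 to 60 mm once dropped in; the guide strips beside it reach 46 mm).
- bearing: Steel ball bearing, 52 mm diameter x 15 mm wide, standing upright in a nest on the carrier, its axis along the travel; fixed to the carrier. The origin is its centre, 25 mm ahead of the carrier's centre (x) and 60 mm above the carrier's origin. Not to be touched.
- start_top (a point): Centre of the top face of the start push-button: black, round, 28 mm diameter, on top of a small cream box (90 x 90 x 35 mm) on the table to the robot's right. It is pressed straight down: travel 6 mm, 5 N at full travel, and it springs back. The point moves with the button.
- start (a joint): Travel of the start button in m: 0 released, 0.006 fully pressed. Over 0.0045 counts as pressed, under 0.002 as released.
- spare: Loose spare bearing lying flat, 52 mm diameter x 15 mm high; bystander. Origin near the centre of its underside.
- driver: Loose screwdriver lying on the table beyond the bed; bystander. Its x axis runs along it.
- oil: Loose white oil bottle, 44 mm diameter x 110 mm, standing beyond the bed; bystander. Origin at the centre of its underside.
Mind the look-alikes: they are no part of the job. Several things look just like the part that bears start_top: the one meant starts farthest to the robot's left. There is more than one size of the carrier; the job needs the smaller.

How it is judged:
On the way, in this order (a step that is already met when the one before it is completed fails the run):
1. the carrier has dropped into its notches and sits flat (z of carrier in the frame of bed below 0.0325 m and x of carrier in the frame of bed between -0.0045 and 0.0045 m and angle between carrier's own z axis and vertical below 0.03 rad), for 0.2 s.
2. the start button is pressed in (value of joint start above 0.0045 m), for 0.05 s.
At the end, for the whole second after the job is handed in: The carrier lies flat in its notches (origin within 4.5 mm of the bed's origin along the travel, less than 32.5 mm above it, tilted less than 0.03 rad), at rest, and the start button has been pressed after that and released (all of step 1 and linear speed of carrier below 0.01 m/s and value of joint start below 0.002 m); the robot touches nothing.
It fails at once if start pressed while the carrier is not home (value of joint start above 0.0045 m and not (z of carrier in the frame of bed below 0.0325 m and x of carrier in the frame of bed between -0.0045 and 0.0045 m and angle between carrier's own z axis and vertical below 0.03 rad)).
It fails at once if the carrier is lifted (more than 10 mm above the rails) or tipped (more than 0.2 rad) (z of carrier in the frame of bed above 0.048 m or angle between carrier's own z axis and vertical above 0.2 rad).
It fails at once if the bearing is touched (contact force between any of the fingers, the arm and bearing above 0.5 N).
It fails at once if the carrier is pushed with more than 50 N (contact force between the fingers and carrier above 50 N).
It fails at once if a bystander is moved more than 20 mm (distance of any of spare, driver, oil from where it was at the start of the episode above 0.02 m).
It also fails if it takes over 46 s, if anything falls off the work surface, if the arm or the gripper's body presses on something with over 40 N, if the wrist force passes 120 N, or if a joint passes its speed limit or range.

ROBOT

A 7-joint arm with a two-finger parallel gripper is mounted at the origin on the work surface. World frame = base frame: x ahead of the robot, y to its left, z up, the work surface at z = 0. Lengths are in m, angles in rad, forces in N, time in s.
With the tool pointing down it reaches from about 0.4 to 0.85 m from the base axis. Payload 4.4 kg.
Tool frame: the origin (TCP) lies at the very end of the fingers, on their centre line; the grasp point (between the pads) lies ctrl.pinch_z behind it (ctrl.pinch_z is the distance from the TCP to the grasp point, in m); z points along the fingers, y is the direction in which the jaws open and shut (so a half turn about z gives the same grasp; the last joint's range is limited). The gripper opens to 94 mm and grips with 3 to 60 N. Pads are 16 mm wide; open, the fingers measure 119 mm over their backs; the gripper's body (75 mm by 177 mm) begins 78 mm behind the grasp point.
Start: joints at [-1.316, 0.628, 0.038, 1.517, -0.027, 0.996, -0.02], TCP at [0.205, 0.617, 0.205] pointing down, gripper open.
Joint ranges: [-3.06, 3.06], [-0.37, 2.12], [-1.25, 1.32], [0.18, 2.47], [-1.1, 4.24], [0.23, 1.98], [-2.94, 2.94]. Speed limits (rad/s): [2.57, 2.57, 3.14, 3.14, 3.14, 3.14, 3.14].

INTERFACE

Orientations are given as a rotation vector (axis times angle).
In Python, from station import ctrl gives the robot as it stands. The module is installed in compiled form; this text tells all that it offers.
- The arm moves only by the tool move_arm, never from a script. Its arguments are lists of equal length, an entry for each row: "delta_pos": the shift along the world's x, y, z in mm, a list of three; "twist": the turn about the world's z in rad; "fingers": the finger opening in mm, from 0 to 94. A call has 1 to 8 rows; each row is the pose to reach, as a shift and turn from the pose commanded when the call began; what a row does not reach only later rows make up. A row lasts 1/8 s, in which the tool goes at most 62.5 mm and 10.7 degrees, less where a joint would pass 70% of its speed; a pose out of reach is approached as far as the arm can. A call with a gripper value outside its range is refused whole. The fingers move at their own pace and stop on an object; the grip force is fixed at half the most. Time passes only in rows, so rows that repeat a pose let the fingers close. It gives the time, the measured TCP pose, the force and the opening at its end, in the units of the state.
- ctrl.state(): the state, without advancing time (a new reading comes with each control period).
- ctrl.read_camera(name): name is "side" or "top" or "wrist"; returns a dict with "image" (384x512x3 uint8, red, green, blue), "intrinsics" (3x3 intrinsics, pixels), "pose" (4x4, takes a point from camera to world coordinates). Camera axes: x right, y up, looking along -z (the intrinsics and any distortion apply to the point x, -y, -z); pixel columns grow to the right and rows downward; lengths in m; the calibration is good to about 2 mm. A picture is of the moment at which its call begins. There is no depth.
- ctrl.sign_off(): hands the job in, once; it reports no verdict.
Trained networks look in the newest picture that a camera, given by its name, has taken for a name from the list of things; names that differ only in an ending like _2 or _b are one class to them, and where a whole thing is asked for, a point or a joint stands for the part that bears it (a point fixed in the world has none). Each returns a list of dicts, best first, with "score" (0 to 1); they miss things now and then, are a little off and sometimes report something else, mostly with a low value. They report only what shows in the picture. A call takes as long as a camera call. They do not tell look-alikes from the thing itself.
- ctrl.masks_of(camera, label): "region" (384x512 bool, what is visible of it) and "location" ([column, row] in pixels, amid what is visible of it).
The state is a dict: "t": time; "joints": joint angles; "qd": joint speeds; "joint_efforts": joint torques, N m; "ee_pos": TCP position; "tcp_rot": TCP orientation; "force": force on the tool from outside, world axes, zero at the start; "torque": the same for the moment, N m; "width": opening from 0.0 (shut) to 1.0 (fully open).
Only numpy, scipy, OpenCV 4.12 (cv2) and the standard library are available. Lean on these libraries where they do the work, as an engineer would, in place of code of your own. Each camera call takes 0.05 s, during which the arm holds its last target. There are 200 camera calls.

## Working session

There is one attempt and no reset: what is moved stays moved. The work goes in short steps, Python scripts to look and compute and a tool call to move; the robot and the scene stay as the last step left them, time stands still between calls to the robot, and variables do not carry over. Pictures are saved under pics/ and viewed, about 8 in all and at most 12, crops included, and the job is handed in when it is done.

Besides the shell and the picture viewer there is one more tool, called after ">>>" as name(argument=value, ...) on one line, values as JSON. move_arm: Moves the arm, as the interface text tells. Its arguments: {"type":"object","properties":{"delta_pos":{"type":"array","items":{"type":"array","items":{"type":"number"}}},"twist":{"type":"array","items":{"type":"number"}},"fingers":{"type":"array","items":{"type":"number"}}},"required":["delta_pos","twist","fingers"]}

```bash
mkdir -p pics; cat > h.py <<'E'
import numpy as np, cv2
from station import ctrl
def ray(c,px):
    K=c["intrinsics"];P=c["pose"]
    d=np.linalg.inv(K)@np.array([px[0],px[1],1.]); d=np.array([d[0],-d[1],-d[2]])
    return P[:3,3],P[:3,:3]@d
def onz(c,px,z):
    o,d=ray(c,px); return o+d*(z-o[2])/d[2]
def proj(c,p):
    P=c["pose"]; q=P[:3,:3].T@(np.array(p)-P[:3,3]); q=np.array([q[0],-q[1],-q[2]]); q=c["intrinsics"]@q; return q[:2]/q[2]
def save(name,im): cv2.imwrite("pics/"+name,im[:,:,::-1])
E
python3 - <<'E'
from h import *
ims=[]
for n in ["top","side"]:
    c=ctrl.read_camera(n); ims.append(c["image"]); print(n,c["pose"].round(3).tolist(),c["intrinsics"].round(1).tolist())
    for l,z in [("carrier",.068),("bearing",.098),("start_top",.04),("bed",.04),("spare",.015),("driver",.01),("oil",.05)]:
        for m in ctrl.masks_of(n,l):
            if m["score"]>.2:
                r=m["region"]; ys,xs=np.nonzero(r); print(l,round(m["score"],2),np.round(m["location"]),xs.min(),xs.max(),ys.min(),ys.max(),onz(c,m["location"],z).round(3))
    save(n+".png",c["image"])
print(ctrl.state())
E
```

```text
top [[0.01, 0.981, -0.193, 0.326], [-1.0, 0.016, 0.027, -0.089], [0.029, 0.192, 0.981, 1.181], [0.0, 0.0, 0.0, 1.0]] [[365.0, 0.0, 260.1], [0.0, 365.0, 197.9], [0.0, 0.0, 1.0]]
carrier 0.66 [145. 292.] 118 172 262 320 [0.258 0.215 0.068]
carrier 0.63 [232. 196.] 209 255 178 219 [ 0.55  -0.031  0.068]
bearing 0.61 [140. 278.] 130 153 278 284 [0.297 0.224 0.098]
start_top 0.46 [361. 234.] 360 369 232 240 [ 0.438 -0.439  0.04 ]
bed 0.77 [169. 208.] 100 282 170 245 [0.512 0.166 0.04 ]
bed 0.58 [332. 157.] 324 339 153 168 [ 0.689 -0.356  0.04 ]
spare 0.52 [334. 159.] 325 339 153 168 [ 0.69  -0.367  0.015]
driver 0.58 [242. 132.] 202 258 127 135 [ 0.781 -0.056  0.01 ]
oil 0.53 [175. 127.] 167 182 117 137 [0.778 0.161 0.05 ]
side [[0.828, 0.394, -0.399, 0.1], [-0.561, 0.575, -0.596, -0.732], [-0.006, 0.717, 0.697, 0.841], [0.0, 0.0, 0.0, 1.0]] [[396.9, 0.0, 253.6], [0.0, 396.9, 186.5], [0.0, 0.0, 1.0]]
carrier 0.78 [122. 178.] 86 157 149 204 [0.25  0.169 0.068]
carrier 0.64 [244. 181.] 217 276 157 204 [ 0.532 -0.036  0.068]
carrier 0.49 [203. 159.] 149 302 96 236 [0.483 0.113 0.068]
bearing
[... 469 characters left out ...]
4  0.05 ]
{'t': 0.8, 'joints': array([-1.31578532,  0.62834856,  0.0385281 ,  1.51741624, -0.02703909,
        0.99630044, -0.02002201]), 'qd': array([-1.50110646e-04, -8.95994949e-04, -2.28641697e-05, -2.39473866e-05,
       -7.95817996e-04,  1.03619669e-04,  6.87408902e-04]), 'joint_efforts': array([ 7.08179086e-04, -5.49540818e+01,  1.14282746e+00, -1.86928296e+01,
       -5.24077448e-02,  1.56974816e-02,  2.94016843e-05]), 'ee_pos': array([0.20494983, 0.616855  , 0.20550709]), 'tcp_rot': array([-5.01904567e-01, -3.10119273e+00, -8.41971606e-05]), 'force': array([-0.05217415, -0.10854   , -0.01338045]), 'torque': array([ 0.01508538, -0.00967979,  0.00744388]), 'width': 1.0013567611553755}
```

View pics/top.png

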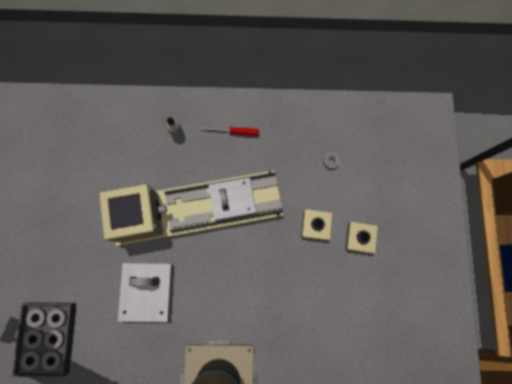

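View pics/side.png

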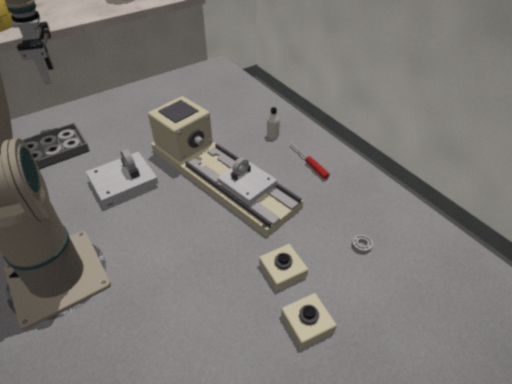

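Top view: bed with head at (130,212), small board on the rails (232,198), large look-alike board at (145,292) on the table. Button boxes are at (318,224) and (363,237). Robot's left (+y) is image-left, so (318,224) is the one meant. One crop to confirm this and measure edges.

```bash
python3 - <<'E'
from h import *
c=ctrl.read_camera("top"); 
save("crop.png",cv2.resize(c["image"][160:255,200:385],None,fx=4.2,fy=4.2,interpolation=cv2.INTER_CUBIC))
# board plate bright
m=[m for m in ctrl.masks_of("top","carrier") if m["location"][0]>200][0]["region"]
r=cv2.minAreaRect(np.argwhere(m)[:,::-1].astype(np.float32)); b=cv2.boxPoints(r)
print("board",r); print(np.array([onz(c,p,.068) for p in b]).round(4))
m=ctrl.masks_of("top","bed")[0]["region"]
r=cv2.minAreaRect(np.argwhere(m)[:,::-1].astype(np.float32)); b=cv2.boxPoints(r)
print("bed",r); print(np.array([onz(c,p,.04) for p in b]).round(4))
for m in ctrl.masks_of("top","start_top"): print(m["score"],m["location"],onz(c,m["location"],.045).round(4))
E
```

```text
board ((231.93936157226562, 198.18472290039062), (36.74970245361328, 42.33958435058594), 79.11447143554688)
[[ 0.5856  0.0447  0.068 ]
 [ 0.6136 -0.0844  0.068 ]
 [ 0.4993 -0.1076  0.068 ]
 [ 0.4726  0.0193  0.068 ]]
bed ((189.792724609375, 204.39779663085938), (57.12270736694336, 179.8294677734375), 80.21759033203125)
[[ 0.5622  0.3971  0.04  ]
 [ 0.6732 -0.1625  0.04  ]
 [ 0.4888 -0.1938  0.04  ]
 [ 0.3865  0.3509  0.04  ]]
0.48 [320.1, 220.4] [ 0.4798 -0.3096  0.045 ]
0.48 [363.0, 235.9] [ 0.4328 -0.4438  0.045 ]
```

View pics/crop.png

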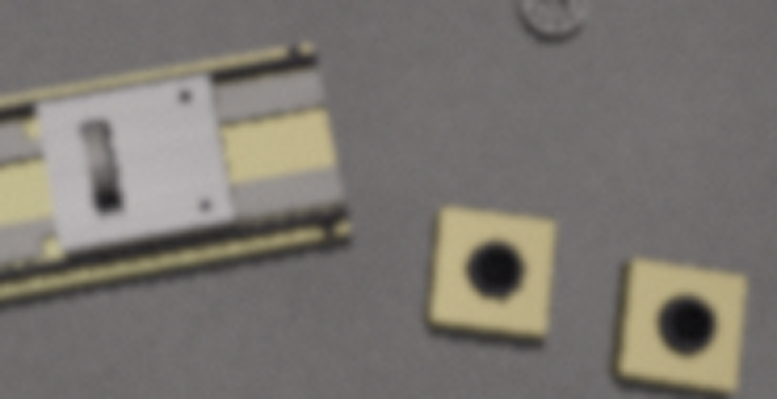

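Crop: the smaller board's corners are at (37,106), (208,76), (233,218), (60,248), the guide strip ends at (316,45), (350,235). The left button is at (496,270), clearly left of the other (686,325), which makes it the target.

```bash
python3 - <<'E'
from h import *
c=ctrl.read_camera("top")
f=lambda p,z: onz(c,[(p[0]+.5)/4.2+200-.5,(p[1]+.5)/4.2+160-.5],z)
B=np.array([f(p,.068) for p in [(37,106),(208,76),(233,218),(60,248)]])
print(B.round(4)); ctr=B.mean(0); fr=(B[0]+B[3])/2; bk=(B[1]+B[2])/2
d=(fr-bk)[:2]; print("len",np.linalg.norm(d),"w",np.linalg.norm(B[1]-B[2]),"ang",np.arctan2(d[1],d[0]),"centre",ctr,"back",bk)
for s in [((1,80+18),(300,47))]: pass
T=np.array([f((316,45),.046),f((350,235),.046)]); print(T.round(4)); w=T[1]-T[0]
# near strip outer top edge line points: (0,298)->(345,240) ; far: (0,98)->(310,45)
for a,b in [((0,96),(312,42)),((0,299),(350,239))]:
    e=f(a,.046)-f(b,.046); print("strip ang",np.arctan2(e[1],e[0]))
print("tail w",np.linalg.norm(w),"mid",T.mean(0)); a=np.arctan2(d[1],d[0])
print("home est", T.mean(0)[:2]+.27*np.array([np.cos(a),np.sin(a)]))
print("btn",f((496,270),.045), "box corners",[f(p,.035).round(4) for p in [(442,206),(556,220),(547,334),(430,322)]])
s=ctrl.state(); 
from scipy.spatial.transform import Rotation as R
print(R.from_rotvec(s["tcp_rot"]).as_matrix().round(3))
E
```

```text
[[ 0.5833  0.0423  0.068 ]
 [ 0.6085 -0.0841  0.068 ]
 [ 0.5014 -0.1042  0.068 ]
 [ 0.4774  0.0217  0.068 ]]
len 0.1285336007957725 w 0.10895840398614105 ang 1.7633275882687696 centre [ 0.54267439 -0.03108037  0.068     ] back [ 0.55497146 -0.09415971  0.068     ]
[[ 0.6401 -0.1664  0.046 ]
 [ 0.4933 -0.1923  0.046 ]]
strip ang 1.765656602841345
strip ang 1.755698621540669
tail w 0.14900572840123372 mid [ 0.56669061 -0.17935456  0.046     ]
home est [0.51502773 0.08565666]
btn [ 0.46861612 -0.30184698  0.045     ] box corners [array([ 0.5182, -0.2634,  0.035 ]), array([ 0.5087, -0.3504,  0.035 ]), array([ 0.4222, -0.3412,  0.035 ]), array([ 0.43  , -0.2532,  0.035 ])]
[[-0.949  0.315 -0.   ]
 [ 0.315  0.949  0.   ]
 [ 0.     0.    -1.   ]]
```

>>> move_arm(delta_pos=[[0,0,50],[27,-57,50],[54,-113,50],[81,-169,50],[108,-226,50],[135,-282,50],[162,-338,50],[189,-394,50]], twist=[-0.1,-0.25,-0.4,-0.55,-0.7,-0.85,-1.0,-1.059], fingers=[60,60,60,60,60,60,60,60])

```text
t: 2.05
ee_pos: [0.3947, 0.2212, 0.2559]
tcp_rot: [2.002, 2.421, 0.002]
force: [1.0, 0.9, 0.1]
width: 0.641
```

>>> move_arm(delta_pos=[[27,-57,0],[54,-113,0],[81,-169,0],[108,-226,0],[135,-282,0],[162,-338,-20],[169,-353,-50],[169,-353,-50]], twist=[0,0,0,0,0,0,0,0], fingers=[60,60,60,60,60,60,60,60])

```text
t: 3.05
ee_pos: [0.5614, -0.1315, 0.2035]
tcp_rot: [-2.001, -2.417, 0.004]
force: [-0.4, 0.5, 0.1]
width: 0.641
```

```bash
python3 - <<'E'
from h import *
c=ctrl.read_camera("wrist"); print(c["pose"].round(3).tolist())
save("wrist1.png",cv2.resize(c["image"],None,fx=1.5,fy=1.5))
u=np.array([np.cos(1.762),np.sin(1.762)]);v=np.array([-u[1],u[0]]);bk=np.array([.555,-.0942])
for s in (-.056,.056): print(proj(c,[*(bk+v*s),.068]).round(1))
print(ctrl.state()["ee_pos"])
E
```

```text
[[0.982, -0.18, -0.049, 0.547], [0.187, 0.943, 0.274, -0.051], [-0.003, -0.278, 0.96, 0.382], [0.0, 0.0, 0.0, 1.0]]
[316.8 147.2]
[201.9 147.6]
[ 0.56219142 -0.13003236  0.20485818]
```

View pics/wrist1.png

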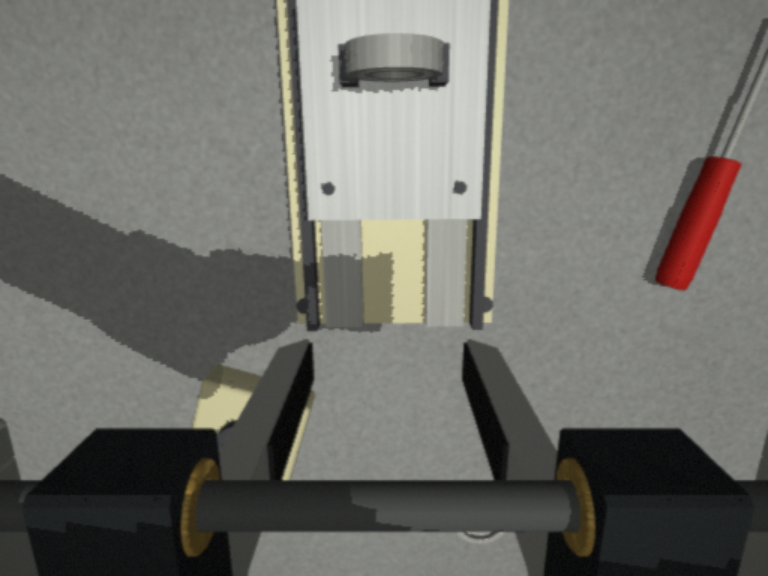

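The wrist view shows the board's back edge at row 219, columns 308–481 in the enlarged picture. That is about 3 mm right of my estimate; the fingers fit between the strips. Descending behind it.

>>> move_arm(delta_pos=[[2,0,-50],[2,0,-100],[2,0,-130],[2,0,-150],[2,0,-157],[2,0,-157]], twist=[0,0,0,0,0,0], fingers=[60,60,60,60,60,60])

```text
t: 3.85
ee_pos: [0.5656, -0.1292, 0.0494]
tcp_rot: [1.997, 2.424, 0.002]
force: [0.8, 1.3, -0.4]
width: 0.64
```

>>> move_arm(delta_pos=[[-1,5,-2],[-2,10,-2],[-3,15,-2],[-4,20,-2],[-5,25,-2],[-6,29,-2],[-6,33,-2],[-7,37,-2]], twist=[0,0,0,0,0,0,0,0], fingers=[60,60,60,60,60,60,60,60])

```text
t: 4.85
ee_pos: [0.5583, -0.094, 0.0465]
tcp_rot: [2.0, 2.421, -0.001]
force: [0.7, -3.2, -1.3]
width: 0.639
```

>>> move_arm(delta_pos=[[-1,5,0],[-2,10,0],[-3,15,0],[-4,20,0],[-5,25,0],[-6,30,0],[-7,35,0],[-8,39,0]], twist=[0,0,0,0,0,0,0,0], fingers=[60,60,60,60,60,60,60,60])

```text
t: 5.85
ee_pos: [0.5499, -0.0538, 0.0465]
tcp_rot: [1.999, 2.423, 0.0]
force: [0.5, -4.5, -1.0]
width: 0.642
```

>>> move_arm(delta_pos=[[-1,6,0],[-2,12,0],[-3,18,0],[-5,24,0],[-6,30,0],[-7,36,0],[-8,41,0],[-9,45,0]], twist=[0,0,0,0,0,0,0,0], fingers=[60,60,60,60,60,60,60,60])

```text
t: 6.85
ee_pos: [0.5409, -0.0088, 0.0465]
tcp_rot: [1.999, 2.423, 0.0]
force: [0.5, -4.3, 0.0]
width: 0.638
```

```bash
python3 - <<'E'
from h import *
c=ctrl.read_camera("top"); 
save("crop2.png",cv2.resize(c["image"][150:250,90:290],None,fx=4,fy=4,interpolation=cv2.INTER_CUBIC))
c=ctrl.read_camera("wrist"); 
save("wrist2.png",cv2.resize(c["image"],None,fx=1.5,fy=1.5))
for m in ctrl.masks_of("wrist","carrier")[:1]: ys,xs=np.nonzero(m["region"]);print(xs.min(),xs.max(),ys.min(),ys.max())
E
```

```text
131 388 0 240
```

View pics/wrist2.png

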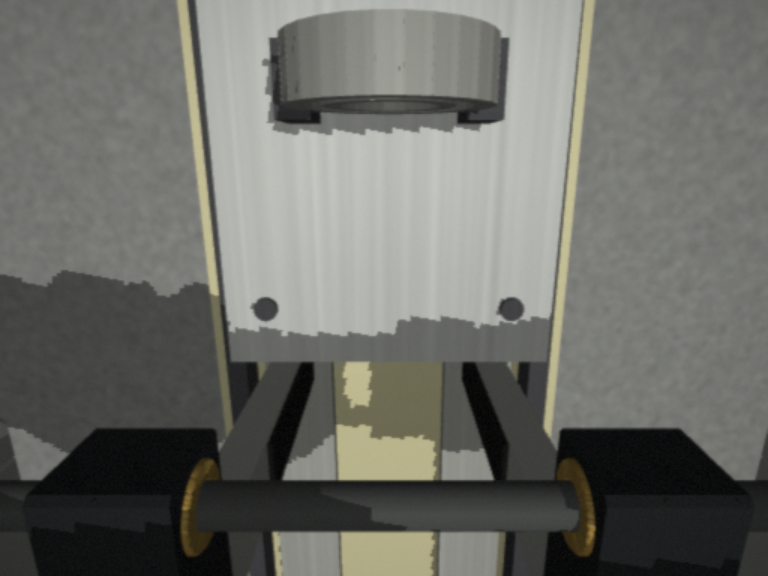

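The board is square in the guides and the fingers are flush on its back edge (row 360). It is still up on the rails with about 20 mm to go, so I'll push slowly.

>>> move_arm(delta_pos=[[0,2,0],[-1,4,0],[-1,6,0],[-2,8,0],[-2,10,0],[-2,12,0],[-3,14,0],[-3,14,0]], twist=[0,0,0,0,0,0,0,0], fingers=[60,60,60,60,60,60,60,60])

```text
t: 8.0
ee_pos: [0.5379, 0.0055, 0.0465]
tcp_rot: [-1.999, -2.423, -0.001]
force: [0.4, -2.1, -0.2]
width: 0.643
```

>>> move_arm(delta_pos=[[0,1,0],[0,2,0],[-1,3,0],[-1,4,0],[-1,5,0],[-1,6,0]], twist=[0,0,0,0,0,0], fingers=[60,60,60,60,60,60])

```text
t: 8.75
ee_pos: [0.5366, 0.0109, 0.0464]
tcp_rot: [-1.999, -2.423, 0.001]
force: [0.3, -4.7, -0.5]
width: 0.637
```

>>> move_arm(delta_pos=[[0,1,0],[0,2,0],[-1,3,0],[-1,4,0]], twist=[0,0,0,0], fingers=[60,60,60,60])

```text
t: 9.25
ee_pos: [0.5359, 0.0149, 0.0464]
tcp_rot: [-2.0, -2.423, 0.0]
force: [-0.4, -3.6, -2.0]
width: 0.642
```

>>> move_arm(delta_pos=[[0,1,0],[0,2,0],[0,2,0]], twist=[0,0,0], fingers=[60,60,60])

```text
t: 9.62
ee_pos: [0.5358, 0.0171, 0.0464]
tcp_rot: [-1.999, -2.423, -0.0]
force: [-0.1, -2.2, -2.1]
width: 0.636
```

>>> move_arm(delta_pos=[[0,1,0],[0,2,0],[0,2,0]], twist=[0,0,0], fingers=[60,60,60])

```text
t: 10.0
ee_pos: [0.5358, 0.0178, 0.0464]
tcp_rot: [1.999, 2.422, -0.002]
force: [-0.2, -5.4, -3.0]
width: 0.636
```

```bash
python3 - <<'E'
from h import *
c=ctrl.read_camera("wrist"); print(ctrl.state()["force"])
save("wrist3.png",cv2.resize(c["image"],None,fx=1.5,fy=1.5))
E
```

```text
[-0.63724682 -5.81068902 -1.75839464]
```

View pics/wrist3.png

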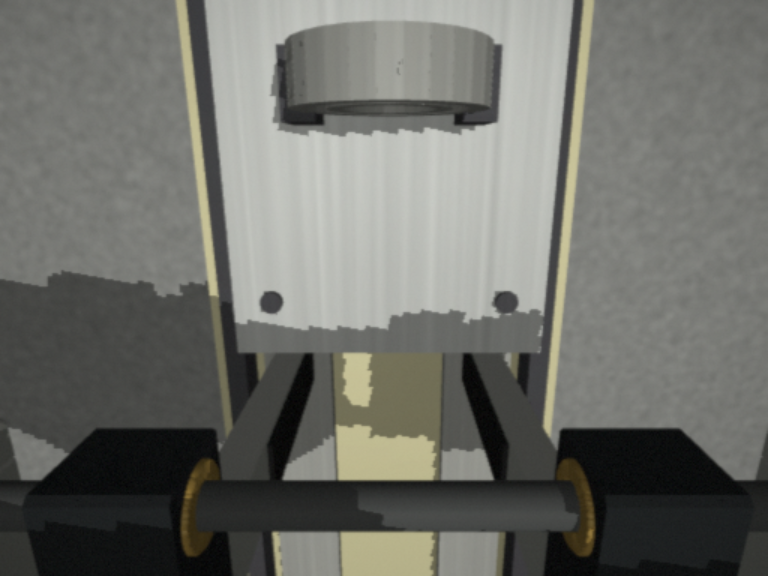

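The board has dropped. Its back edge shrank from 320 to 304 px and the bearing from 223 to 211 px, both matching 8 mm lower at each end, and the force now rises against the stop. Backing off and going to the button.

>>> move_arm(delta_pos=[[1,-4,0],[3,-14,0],[5,-28,0],[5,-30,50],[5,-30,110],[5,-40,150],[-7,-100,150],[-18,-160,150]], twist=[0,0,0,0,0,0,0,0], fingers=[60,60,60,60,60,40,20,0])

```text
t: 11.05
ee_pos: [0.5181, -0.1427, 0.1974]
tcp_rot: [1.996, 2.424, 0.002]
force: [0.9, -1.2, 0.0]
width: 0.356
```

>>> move_arm(delta_pos=[[-12,-60,0],[-23,-120,0],[-35,-170,0],[-47,-210,0],[-47,-210,0]], twist=[0,0,0,0,0], fingers=[0,0,0,0,0])

```text
t: 11.68
ee_pos: [0.468, -0.3563, 0.1968]
tcp_rot: [2.008, 2.414, -0.004]
force: [0.6, 0.3, 0.2]
width: 0.003
```

```bash
python3 - <<'E'
from h import *
c=ctrl.read_camera("top"); a=cv2.resize(c["image"][150:250,90:290],None,fx=3,fy=3,interpolation=cv2.INTER_CUBIC)
c=ctrl.read_camera("wrist"); s=ctrl.state()
for m in ctrl.masks_of("wrist","start_top"): 
    ys,xs=np.nonzero(m["region"]);print(m["score"],m["location"],xs.min(),xs.max(),ys.min(),ys.max(),onz(c,m["location"],.045))
print("est px",proj(c,[.469,-.302,.045]),s["ee_pos"],s["width"],"tcp px",proj(c,s["ee_pos"]))
b=c["image"]; im=np.zeros((300+384,600,3),np.uint8)[:600]; im[:300]=a; im[300:,:400]=cv2.resize(b,(400,300)); save("chk.png",im)
E
```

```text
0.86 [211.0, 252.4] 198 224 241 266 [ 0.43265101 -0.44456326  0.045     ]
0.62 [270.9, 132.4] 258 285 116 145 [ 0.4727947  -0.30120407  0.045     ]
est px [267.06579661 132.47931   ] [ 0.47044002 -0.35142333  0.19635955] 0.0020295552663316748 tcp px [260.51350747 239.08705048]
```

View pics/chk.png

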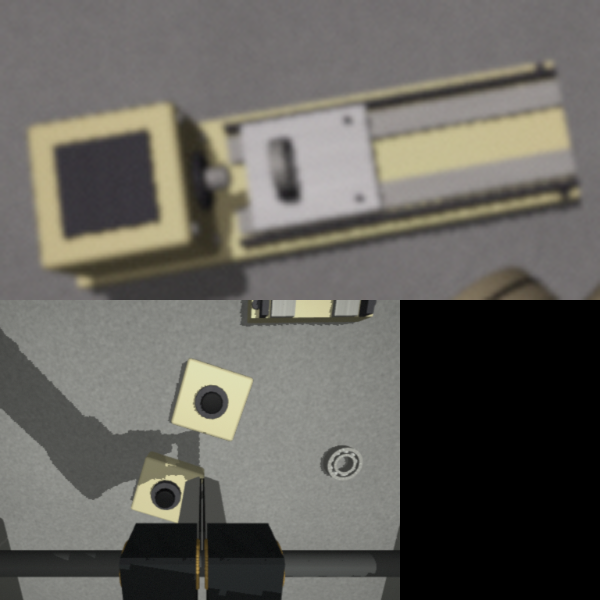

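```bash
python3 - <<'E'
from h import *
c=ctrl.read_camera("top")
f=lambda p,z: onz(c,[(p[0]+.5)/3+90-.5,(p[1]+.5)/3+150-.5],z)
u=np.array([np.cos(1.762),np.sin(1.762),0])
C=np.array([f(p,.06) for p in [(240,110),(367,103),(383,208),(252,236)]]); T=np.array([f(p,.046) for p in [(554,62),(580,201)]])
print(C.mean(0), (C.mean(0)-T.mean(0))@u, [(x-T.mean(0))@u for x in C])
E
```

```text
[0.52277721 0.08800661 0.06      ] 0.26974220826129136 [np.float64(0.3336258860628075), np.float64(0.2025411626362936), np.float64(0.20358042599447063), np.float64(0.33922135835159356)]
```

The board centre measures 269.7 mm from the tail (nominal 270), so it is home. The button in the wrist view at (271,132) lies at (0.473, -0.301). Moving above it and lowering.

>>> move_arm(delta_pos=[[2,30,0],[2,51,-30],[2,51,-80],[2,51,-115],[2,51,-125],[2,51,-130],[2,51,-135],[2,51,-138]], twist=[0,0,0,0,0,0,0,0], fingers=[0,0,0,0,0,0,0,0])

```text
t: 12.88
ee_pos: [0.4736, -0.3004, 0.0592]
tcp_rot: [1.998, 2.422, 0.001]
force: [0.4, 0.2, -0.4]
width: 0.005
```

>>> move_arm(delta_pos=[[0,0,-2],[0,0,-4],[0,0,-6],[0,0,-7]], twist=[0,0,0,0], fingers=[0,0,0,0])

```text
t: 13.38
ee_pos: [0.4733, -0.3004, 0.0517]
tcp_rot: [1.999, 2.422, 0.0]
force: [-0.4, 0.4, 5.1]
width: 0.008
```

>>> move_arm(delta_pos=[[0,0,-1],[0,0,-2],[0,0,-2]], twist=[0,0,0], fingers=[0,0,0])

```text
t: 13.75
ee_pos: [0.4734, -0.3004, 0.0511]
tcp_rot: [1.999, 2.422, 0.002]
force: [-1.8, 2.1, 17.2]
width: 0.002
```

The force jumped to 17 N with almost no further travel, so the button is fully in. Releasing.

>>> move_arm(delta_pos=[[0,0,4],[0,0,20],[0,0,70],[0,0,130],[0,-20,150],[0,-50,150],[0,-50,150],[0,-50,150]], twist=[0,0,0,0,0,0,0,0], fingers=[0,0,0,0,0,0,0,0])

```text
t: 14.75
ee_pos: [0.4726, -0.3489, 0.1991]
tcp_rot: [-1.998, -2.422, -0.001]
force: [0.4, 0.4, 0.2]
width: -0.002
```

```bash
python3 - <<'E'
from h import *
c=ctrl.read_camera("top"); a=cv2.resize(c["image"][110:260,90:390],(600,300),interpolation=cv2.INTER_CUBIC)
b=ctrl.read_camera("side")["image"]; im=np.zeros((600,600,3),np.uint8); im[:300]=a; im[300:,:]=cv2.resize(b[90:290,140:400],(600,300)); save("end.png",im)
print(ctrl.state()["force"])
E
```

```text
[0.19447325 0.66566999 0.50858432]
```

View pics/end.png

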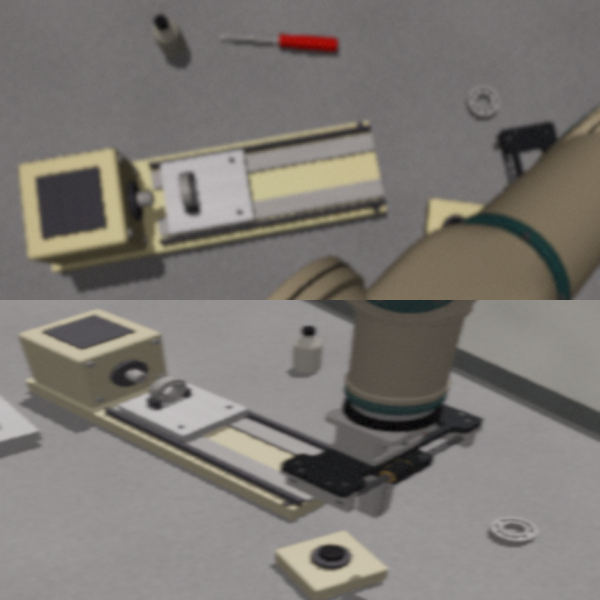

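The final views show the board seated at the head with the bearing in place and the button up at (330,555). The bottle, screwdriver and spare bearing are where they were, and the arm is clear.

```bash
python3 -c "
from station import ctrl
print(ctrl.sign_off())"
```

```text
the job is handed in; nothing more can be done
None
```

I pushed the smaller board home along the rails with two fingertips, and it dropped into its notches. I then pressed the left of the two start buttons fully in and released it. The job was handed in just after t = 14.75 s of the 46 s allowed; the sign-off gave no verdict.

- **Board seated:** its edge and the bearing shrank in the wrist view by what an 8 mm drop gives at both ends. Its centre measured 269.7 mm from the bed's tail, against a nominal 270 mm. The most I read while pushing was about 6 N.
- **Button:** the force rose to 17 N with almost no further travel, so it was at its hard stop. It looked released in the final picture, and the tool read no contact.
- **Bystanders:** the spare bearing, screwdriver and oil bottle look unmoved in the final picture; I did not re-measure them.
- **Disagreement:** the top and wrist cameras differed by about 3 mm sideways on the board's position, and I corrected for that before pushing. No check failed.

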